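Hold a contactor's armature in with the push stick

ROBOT

A 6-joint arm with a two-finger parallel gripper is mounted at the origin on the work surface. World frame = base frame: x ahead of the robot, y to its left, z up, the work surface at z = 0. Lengths are in mm, angles in degrees, forces in N, time in s.
With the tool pointing down it reaches from about 300 to 850 mm from the base axis. Payload 4.2 kg.
Tool frame: the origin (TCP) lies midway between the tips of the shut fingers; the grasp point (between the pads) lies pinch_z behind it (pinch_z is the distance from the TCP to the grasp point, in mm); z points along the fingers, y is the line along which they close (so a half turn about z gives the same grasp; the last joint's range is limited). The gripper opens to 91 mm and grips with 3 to 60 N. Pads are 32 mm wide; open, the fingers measure 118 mm over their backs; the gripper's body (76 mm by 178 mm) begins 60 mm behind the grasp point.
Start: joints at [-75.63, 18.312, 89.639, -0, 72.044, -1.146], TCP at [153.816, -554.061, 213.976] pointing down, gripper open.
Joint ranges: [-177.97, 177.97], [-48.28, 115.42], [12.27, 149.76], [-77.06, 257.06], [2.81, 150.46], [-146.56, 146.56]. Speed limits (degrees/s): [147.25, 147.25, 180, 180, 180, 180].

INTERFACE

Orientations are given as [roll, pitch, yaw] about the fixed x, y, z axes, in that order (R = Rz(yaw) Ry(pitch) Rx(roll)).
In Python, from workcell import state, grab_frame, job_done, masks_of, landmark_of, pinch_z gives the robot as it stands. The module is installed in compiled form; this text tells all that it offers.
- The arm moves only by the tool move_arm, never from a script. Its argument "plan" is a list of rows, each an object of numbers: "x", "y", "z": the shift along the tool's x, y, z in mm; "rx", "ry", "rz": the turn, a rotation vector about the tool's x, y, z in rad. A call has 1 to 10 rows; each row shifts and turns the commanded pose from where the row before left it, along the tool's axes as they then stand; what a row does not reach is not made up. A row lasts 1/10 s, in which the tool goes at most 50 mm and 8.59 degrees, less where a joint would pass 70% of its speed; a pose out of reach is approached as far as the arm can. A call is refused whole if a number of a shift passes 50 or a number of a turn 0.15, either way. A call with a gripper value outside its range is refused whole. "grip" is the opening, from 0 (shut) to 1 (fully open), set as the call begins (left out, the last holds). The fingers move at their own pace and stop on an object; "squeeze" is the grip in N (left out, the last holds). Time passes only in rows, so rows that do not move let the fingers close. It gives the time, the measured TCP pose, the force, the opening and the grip force at its end, in the units of the state.
- state(): the state, without advancing time (a new reading comes with each control period).
- grab_frame(name): name is "side" or "top"; returns a dict with "img" (384x512x3 uint8, red, green, blue), "z_map" (384x512 float32, mm along the optical axis (not along the pixel's ray), 0 where there is no reading), "fx", "fy", "cx", "cy" (pixels), "rvec" (rotation vector, rad) and "tvec" (3), from world to camera coordinates, as OpenCV has them. Camera axes: x right, y down, z forward; pixel columns grow to the right and rows downward; lengths in mm; the calibration is good to about 2 mm. A picture is of the moment at which its call begins.
- job_done(): hands the job in; it is judged then, once.
Trained networks look in the newest picture that a camera, given by its name, has taken for a name from the list of things; names that differ only in an ending like _2 or _b are one class to them, and where a whole thing is asked for, a point or a joint stands for the part that bears it (a point fixed in the world has none). Each returns a list of dicts, best first, with "p" (0 to 1); they miss things now and then, are a little off and sometimes report something else, mostly with a low value. They report only what shows in the picture. A call takes as long as a camera call. They do not tell look-alikes from the thing itself.
- masks_of(camera, label): "pixels" (384x512 bool, what is visible of it) and "box" ([centre column, centre row, width, height] in pixels, round what is visible of it).
- landmark_of(camera, label): "point" ([column, row] in pixels: a listed point, or the origin of a listed thing).
The state is a dict: "time_s": time; "qpos": joint angles; "qvel": joint speeds; "effort": joint torques, N m; "ee_pos": TCP position; "ee_rot": TCP orientation; "force": force on the tool from outside, world axes, zero at the start; "torque": the same for the moment, N m; "gripper_width": finger opening in mm; "gripper_force": force on a finger pad.
Only numpy, scipy, OpenCV 4.12 (cv2) and the standard library are available. Lean on these libraries where they do the work, as an engineer would, in place of code of your own. Each camera call takes 0.05 s, during which the arm holds its last target. There are 200 camera calls.

TASK

For a continuity check on the control panel, lift the yellow insulated push stick up and off its hook, put its tip into the square window on top of the contactor and press the white armature about 10 mm down out of its 14 mm travel (the lower edge of the stick's red band is then level with the top of the contactor). Finish still gripping the stick and holding the armature steadily at that depth with it: do not let go. Leave the solder spool, the jar and the screwdriver where they are.

Things in the scene. Friction and masses are not known exactly. Their poses are not given: they have to be found in the camera images.
- stick: Yellow push stick, 152 mm long, 0.06-0.13 kg, hanging upright on the hook by its eye. Origin: centre of its tip (lowest point); z up along it; x, y as the stand's at the start. Tip to top: round shaft, 12 mm diameter, z 0-60 mm, red band at z 18-24; eye, z 60-105, 14 mm in x, 40 in y (see stick_eye); black rubber grip, z 105-152, 16 mm in x, 18 in y: grip along y from above.
- stick_tip (a point): Centre of the stick's tip: same place as the stick's origin.
- stick_grip (a point): Point on the stick's axis in the middle of the black grip, 129 mm above the tip.
- stick_eye (a point): Middle of the upper edge of the window in the stick's eye, 97 mm above the tip; it rests on the hook at the start. The window goes right through along the stick's x, is 24 mm wide in y and 30 mm high (z 67 to 97 mm of the stick).
- stand: Fixed steel hook stand, z up. Origin on the table straight below the hook's seat. Base plate x -45 to +85 mm, y +-50 mm, 8 mm thick; post 14 x 16 mm at x = +45 mm, 150 mm high, nothing above it. The hook is a level bar along x from the post to x = -34 mm, 12 mm wide in y, 8 mm thick, top at z 150 mm; a red lip on its last 6 mm rises 8 mm more, to z 158 mm.
- hook_seat (a point): Seat of the hook: middle of the bar's top, 150 mm above the table, where the eye rests at the start. To come off, the stick must rise by more than 8 mm and less than 22 mm (then the eye meets the bar from below), and be drawn along the stand's -x (away from the post) by 50 mm or more.
- panel: Fixed plate, 160 x 190 x 3 mm (x, y), lying on the table, z up. Origin on the table below the centre of the contactor's window. Contactor in the middle: black base 110 x 90 mm, grey top part 84 x 90 mm, level top face 100 mm above the table. White breaker with blue toggle at y +50 to +86 mm, 86 mm high; grey wire duct at y -57 to -85 mm, 43 mm high.
- window (a point): Centre of the contactor's square window, 26 x 26 mm, open upwards, in the plane of the contactor's top face, 100 mm above the table; sides along the panel's x and y.
- armature_top (a point): Centre of the armature's flat top: white plastic, 22 x 22 mm, inside the window; 8 mm below the contactor's top face when not pressed. It moves straight down when pressed.
- armature (a joint): How far the armature is pressed down, in m: 0 at rest, 0.014 at its end stop. A spring pushes it back up: about 2 N at first, 8 N at 10 mm, 10.5 N at 14 mm; it returns when released.
- spool: Green solder spool standing upright on the table, 56 mm in diameter, 46 mm high, 0.3 kg; origin in the centre of its underside. Loose; to be left alone.
- jar: Flux jar standing on the table, 48 mm in diameter, 50 mm high; origin in the centre of its underside. Loose; to be left alone.
- screwdriver: Screwdriver with a red handle, lying on the table; its origin is near its middle. Loose; to be left alone.
Mind the look-alikes: they are no part of the job. What is meant by the stick is not pink, and is the smaller of those in its own colour.

How it is judged (in metres and radians):
On the way:
1. The push stick is held in the gripper, off the hook and clear of the stand (contact force between the fingers and stick above 2 N and contact force between stick and stand below 0.1 N and distance between stick_eye and hook_seat above 0.045 m), for 0.2 s.
At the end, for the whole second after the job is handed in: The armature is held 7.5 to 12.5 mm down and still (under 5 mm/s), by the push stick: the stick's tip is in the window on the armature (within 14 mm of its centre sideways and at most 4 mm above its top), and the stick is gripped between the fingers (over 2 N) (value of joint armature between 0.0075 and 0.0125 m and not (velocity of joint armature above 0.005 m/s) and not (velocity of joint armature below -0.005 m/s) and horizontal distance between stick_tip and armature_top below 0.014 m and z of stick_tip in the frame of armature_top below 0.004 m and contact force between the fingers and stick above 2 N); the arm keeps its last pose, push and grip.
It fails at once if The solder spool is disturbed (moved more than 30 mm) (distance of spool from where it was at the start of the episode above 0.03 m).
It fails at once if The jar is disturbed (moved more than 30 mm) (distance of jar from where it was at the start of the episode above 0.03 m).
It fails at once if The screwdriver is disturbed (moved more than 30 mm) (distance of screwdriver from where it was at the start of the episode above 0.03 m).
It also fails if it takes over 45 s, if anything falls off the work surface, if the arm or the gripper's body presses on something with over 40 N, if the wrist force passes 120 N, or if a joint passes its speed limit or range.

## Working session

There is one attempt and no reset: what is moved stays moved. The work goes in short steps, Python scripts to look and compute and a tool call to move; the robot and the scene stay as the last step left them, time stands still between calls to the robot, and variables do not carry over. Pictures are saved under pics/ and viewed, at most 10 in all, crops included, and the job is handed in when it is done.

Besides the shell and the picture viewer there is one more tool, called after ">>>" by a JSON object that holds its "api" and its "payload", one argument or row to a line. move_arm: Moves the arm, as the interface text tells. Its arguments: {"type":"object","properties":{"plan":{"type":"array","items":{"type":"object","properties":{"x":{"type":"number"},"y":{"type":"number"},"z":{"type":"number"},"rx":{"type":"number"},"ry":{"type":"number"},"rz":{"type":"number"}}}},"grip":{"type":"number"},"squeeze":{"type":"number"}},"required":["plan"]}

```bash
mkdir -p pics
cat > h.py <<'E'
import numpy as np, cv2
from workcell import *
def cam(n):
    f=grab_frame(n); f['R']=cv2.Rodrigues(np.array(f['rvec'],float))[0]; f['t']=np.array(f['tvec'],float).ravel(); return f
def pts(f,mask):
    v,u=np.nonzero(mask&(f['z_map']>0)); z=f['z_map'][v,u]
    c=np.stack([(u-f['cx'])/f['fx']*z,(v-f['cy'])/f['fy']*z,z],1); return (c-f['t'])@f['R']
def ray(f,p):
    d=np.array([(p[0]-f['cx'])/f['fx'],(p[1]-f['cy'])/f['fy'],1.]); return -f['R'].T@f['t'], f['R'].T@d
def onz(f,p,z):
    o,d=ray(f,p); return o+d*(z-o[2])/d[2]
def tri(f,p,g,q):
    o,d=ray(f,p);o2,e=ray(g,q); s=np.linalg.lstsq(np.stack([d,-e],1),o2-o,rcond=None)[0]
    a,b=o+s[0]*d,o2+s[1]*e; return (a+b)/2,np.linalg.norm(a-b)
E
python3 - <<'E'
from h import *
np.set_printoptions(precision=1,suppress=True)
print(pinch_z if not callable(pinch_z) else pinch_z(),state())
F={n:cam(n) for n in('side','top')}
for n,f in F.items():
    cv2.imwrite(f'pics/{n}0.png',f['img'][:,:,::-1])
    print(n,'campos',-f['R'].T@f['t'])
    for l in ['stick','stand','panel','spool','jar','screwdriver']:
        for m in masks_of(n,l)[:5]:
            P=pts(f,m['pixels']); print(l,round(m['p'],2),np.array(m['box']),len(P),np.percentile(P,2,axis=0) if len(P) else'',np.percentile(P,98,axis=0) if len(P) else '')
    for l in ['stick_tip','stick_grip','stick_eye','hook_seat','window','armature_top','stand','panel']:
        for m in landmark_of(n,l)[:4]: print(l,round(m['p'],2),np.array(m['point']))
E
```

```text
18.8 {'time_s': 0.0, 'qpos': array([-75.6,  18.4,  89.7,  -0. ,  72. ,  -1.1]), 'qvel': array([ 0.1,  0.1, -0. , -0. , -0.1,  0. ]), 'effort': array([ -0. , -41.2, -23.2,   0.1,   0. ,  -0. ]), 'ee_pos': array([ 153.7, -553.6,  213.1]), 'ee_rot': array([-179.9,   -0. ,   15.5]), 'force': array([ 0.2, -0.3, -0.6]), 'torque': array([ 0.,  0., -0.]), 'gripper_force': 0.0, 'gripper_width': 91.14497462999262}
side campos [122.9 606.4 945.5]
stick 0.91 [206.6 254.3  28.4  64.7] 1073 [527.9 244.9  -1.4] [609.9 333.4 205.9]
stick 0.87 [251.2 209.4  17.3  44.6] 466 [537.  158.   61.9] [560.4 193.8 205.2]
stick 0.64 [274.2 180.3  11.2  44.2] 279 [576.8  32.7   0.7] [604.8  63.4 152.8]
stand 0.56 [250.9 227.2  60.2  78.9] 1976 [499.9 120.7   3.7] [630.9 225.  151.2]
panel 0.75 [356.6 153.   89.4  72.6] 3844 [ 446.2 -296.7   -1.2] [ 609.8 -126.8  101. ]
spool 0.71 [337.8 223.7  24.2  30. ] 531 [403.6 -19.    1.9] [449.7  29.2  48.2]
jar 0.87 [255.7 167.2  22.   28.7] 395 [668.6 -10.3  -0.9] [712.7  38.8  52.1]
screwdriver 0.97 [170.6 327.2  71.5  62.1] 643 [440.  429.3  10.9] [624.2 456.1  28. ]
[... 1042 characters left out ...]
9.8   2.5] [453.1  29.8  48.5]
spool 0.58 [385.  207.7  84.3  75.4] 5003 [ 449.3 -314.2   -0.2] [ 610.6 -130.6  101.3]
jar 0.84 [286.6 141.6  20.9  22.6] 363 [669.1  -6.2   6.4] [709.9  36.4  52.4]
screwdriver 0.7 [108.2 216.8  12.   66.4] 509 [444.3 426.3   4.1] [582.8 452.3  27.8]
stick_tip 0.89 [169.  202.9]
stick_grip 0.88 [152.1 201.1]
stick_grip 0.49 [222.4 196.1]
stick_grip 0.44 [275.6 174.6]
stick_eye 0.73 [220.5 197. ]
stick_eye 0.72 [157.1 200. ]
stick_eye 0.6 [278.8 176. ]
hook_seat 0.57 [223.8 196. ]
window 0.77 [399.1 204.6]
armature_top 0.38 [397.2 207.9]
stand 0.77 [221.7 196.9]
stand 0.46 [218.7 194.9]
panel 0.65 [383.6 204.5]
panel 0.62 [113.1 207.2]
panel 0.25 [219.9 196.2]
```

Run:
```python
import cv2,numpy as np
a=cv2.imread('pics/side0.png')[120:330,150:420]; b=cv2.imread('pics/top0.png')[130:290,80:460]
cv2.imwrite('pics/side0c.png',cv2.resize(a,None,fx=2.8,fy=2.8,interpolation=cv2.INTER_CUBIC)); cv2.imwrite('pics/top0c.png',cv2.resize(b,None,fx=2.1,fy=2.1,interpolation=cv2.INTER_CUBIC))
```

```text
(no output)
```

View pics/side0c.png

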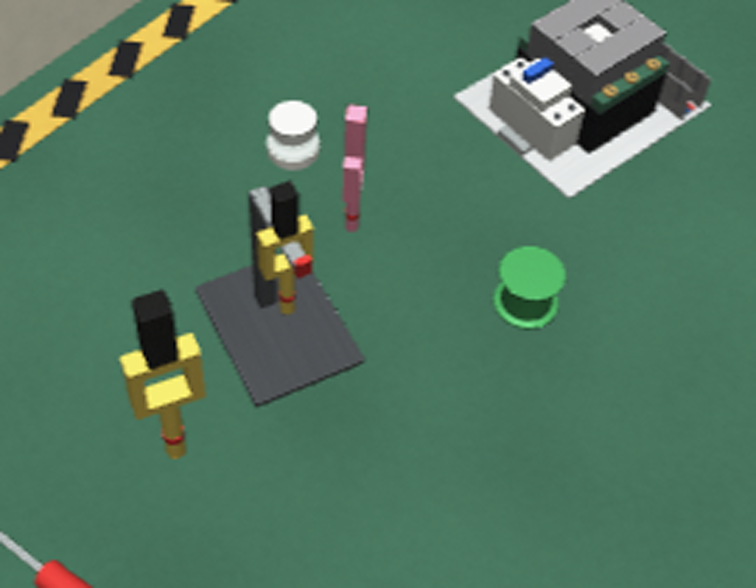

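View pics/top0c.png

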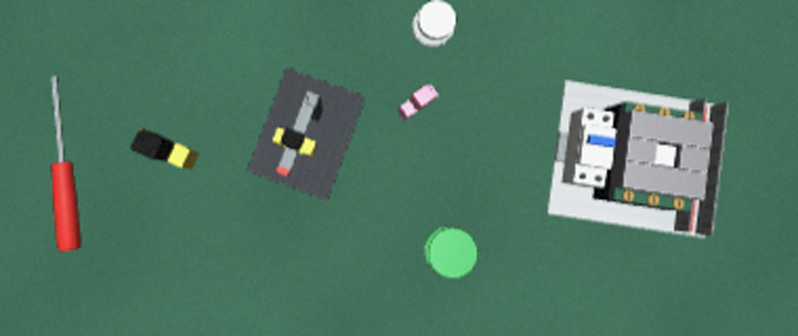

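The hanging yellow stick, smaller than the standing yellow one, is the target: side crop about (285,250), top crop about (294,140). The lip points down-left in the top view. The window is at (665,155) in the top crop. Next I'll measure the exact geometry.

Run:
```python
from h import *
np.set_printoptions(precision=1,suppress=True)
F={n:cam(n) for n in('side','top')}
al=[]
for n,f in F.items():
    P=pts(f,np.ones((384,512),bool)); C=np.concatenate([f['img'].reshape(-1,3)[(f['z_map']>0).ravel()]]).astype(int)
    near=(abs(P[:,0]-547)<110)&(abs(P[:,1]-174)<90)&(np.hypot(P[:,0]-590,P[:,1]-45)>50)
    dark=C.max(1)<60
    def rect(m,nm):
        if m.sum()>4:
            r=cv2.minAreaRect(P[m][:,:2].astype(np.float32)); print(n,nm,m.sum(),np.array(r[0]),np.array(r[1]),round(r[2],1),'med z',np.median(P[m][:,2]), 'mean',P[m].mean(0))
    rect(near&(P[:,2]>4)&(P[:,2]<14),'base')
    rect(near&(P[:,2]>198)&(P[:,2]<212)&dark,'griptop')
    rect(near&(P[:,2]>150)&(P[:,2]<212)&dark,'grip')
    rect(near&(P[:,2]>138)&(P[:,2]<165)&(C.max(1)-C.min(1)<30),'bar')
    red=(C[:,0]>150)&(C[:,1]<80)&(C[:,2]<80)
    rect(near&red&(P[:,2]>135),'lip')
    yel=(C[:,0]-C[:,2]>80)&(C[:,1]>100)
    rect(near&yel&(P[:,2]>150)&(P[:,2]<165),'eyetop')
    pn=(P[:,1]<-110)&(P[:,1]>-340)&(P[:,0]>420)&(P[:,0]<640)
    rect(pn&(P[:,2]>97)&(P[:,2]<104),'ctop')
    wh=(C.min(1)>200)
    rect(pn&wh&(P[:,2]>88)&(P[:,2]<96)&(P[:,1]<-195),'arm')
def best(n,l,ref):
    L=landmark_of(n,l); return min(L,key=lambda m:np.hypot(*(np.array(m['point'])-ref)))['point']
for l,a,b in [('stick_grip',(252,194),(222,196)),('stick_eye',(254,206),(220,197)),('hook_seat',(251,200),(224,196)),('window',(361,129),(399,205)),('armature_top',(362,131),(397,206))]:
    p,q=best('side',l,a),best('top',l,b); print(l,p,q,*tri(F['side'],p,F['top'],q))
```

```text
side base 1657 [547.2 173.7] [219.4 178.5] 0.5 med z 7.609406976035242 mean [558.5 175.8   7.7]
side griptop 62 [547.7 175.9] [15.8 17. ] 67.4 med z 203.86926996184764 mean [547.5 176.  203.5]
side grip 165 [547.7 176. ] [16.2 17. ] 68.5 med z 192.28516395038199 mean [546.  178.  189.1]
side bar 131 [559.5 172.6] [17.9 87.3] 67.0 med z 149.35673061294378 mean [566.6 169.5 149.8]
side lip 12 [520.4 185.8] [9.  5.6] 53.7 med z 157.11322675722795 mean [520.5 185.9 157.1]
side eyetop 59 [540.1 177.6] [40.1 36.1] 67.8 med z 157.38358153881882 mean [549.2 176.9 157.2]
side ctop 675 [ 530.6 -221.8] [93.5 87. ] 80.6 med z 99.1855174149225 mean [ 529.1 -220.5   99.3]
side arm 26 [ 533.3 -224.3] [14.6 20.5] 89.2 med z 91.16994222458064 mean [ 531.9 -224.1   90.9]
top base 1745 [554.5 195.7] [150.8 228.2] 70.3 med z 7.7015575353769945 mean [567.  164.2   7.8]
top griptop 67 [548.2 172.4] [17.  14.2] 66.8 med z 204.3580137003889 mean [548.1 172.3 204.4]
top grip 76 [563.1 166.4] [17.  46.4] 67.9 med z 204.12114526156478 mean [548.  171.7 201.2]
top bar 191 [560.4 168.2] [16.  79.3] 68.0 med z 149.7711291385437 mean [565.  166.1 149.7]
top eyetop 75 [536.7 177.7] [39.7 40.3] 68.0 med z 157.8659784190726 mean [542.7 173.1 157.7]
top ctop 1242 [ 530.1 -223.5] [91.6 84. ] 79.9 med z 99.34825976615906 mean [ 529.7 -223.2   99.4]
top arm 80 [ 529.5 -223.8] [20.4 20.8] 76.5 med z 91.11075290854089 mean [ 529.5 -224.1   91. ]
stick_grip [255.0, 195.5] [217.8, 198.5] [542.2 173.8 185.6] 3.7636793198291287
stick_eye [252.4, 205.4] [219.9, 197.5] [548.3 172.9 145.4] 0.5099772767352404
hook_seat [251.8, 202.6] [220.4, 198.2] [547.7 172.6 155.1] 4.159890344948609
window [361.3, 126.0] [398.8, 204.0] [ 530.7 -215.2  117.1] 9.377664140328049
armature_top [364.9, 132.2] [396.8, 204.1] [ 527.7 -226.1   88.8] 0.8343330324339665
```

>>> {"api": "move_arm", "payload": {
  "plan": [
    {"z":-12,"rz":0.132},
    {"z":-12,"rz":0.132},
    {"z":-12,"rz":0.132},
    {"z":-12,"rz":0.132},
    {"z":-12,"rz":0.132},
    {"z":0}
  ],
  "grip": 1
}}

```text
schema error: expected keys x, y, z, rx, ry, rz
```

>>> {"api": "move_arm", "payload": {
  "plan": [
    {"x":4.5,"y":-40},
    {"x":4.5,"y":-40},
    {"x":4.5,"y":-40},
    {"x":4.5,"y":-40},
    {"x":4.5,"y":-40},
    {"x":4.5,"y":-40},
    {"x":4.5,"y":-40},
    {"x":4.5,"y":-40},
    {"x":4.5,"y":-40},
    {"x":4.5,"y":-40}
  ]
}}

```text
schema error: expected keys x, y, z, rx, ry, rz
```

>>> {"api": "move_arm", "payload": {
  "plan": [
    {"x":4.4,"y":-40},
    {"x":4.4,"y":-40},
    {"x":4.4,"y":-40},
    {"x":4.4,"y":-40},
    {"x":4.4,"y":-40},
    {"x":4.4,"y":-40},
    {"x":4.4,"y":-40},
    {"x":4.4,"y":-40},
    {"x":4.4,"y":-40},
    {"x":4.4,"y":-40}
  ]
}}

```text
schema error: expected keys x, y, z, rx, ry, rz
```

>>> {"api": "move_arm", "payload": {
  "plan": [
    {"y":-23},
    {"y":0},
    {"y":0},
    {"y":0}
  ]
}}

```text
schema error: expected keys x, y, z, rx, ry, rz
```

>>> {"api": "move_arm", "payload": {
  "plan": [
    {"x":0,"y":0,"z":-12,"rx":0,"ry":0,"rz":0.132},
    {"x":0,"y":0,"z":-12,"rx":0,"ry":0,"rz":0.132},
    {"x":0,"y":0,"z":-12,"rx":0,"ry":0,"rz":0.132},
    {"x":0,"y":0,"z":-12,"rx":0,"ry":0,"rz":0.132},
    {"x":0,"y":0,"z":-12,"rx":0,"ry":0,"rz":0.132},
    {"x":0,"y":0,"z":0,"rx":0,"ry":0,"rz":0}
  ],
  "grip": 1
}}

```text
time_s: 2.7
ee_pos: [154.1, -555.0, 275.7]
ee_rot: [179.8, -0.1, -22.3]
force: [0.2, 0.2, -0.7]
gripper_width: 91.6
gripper_force: 0.0
```

>>> {"api": "move_arm", "payload": {
  "plan": [
    {"x":4.5,"y":-40,"z":0,"rx":0,"ry":0,"rz":0},
    {"x":4.5,"y":-40,"z":0,"rx":0,"ry":0,"rz":0},
    {"x":4.5,"y":-40,"z":0,"rx":0,"ry":0,"rz":0},
    {"x":4.5,"y":-40,"z":0,"rx":0,"ry":0,"rz":0},
    {"x":4.5,"y":-40,"z":0,"rx":0,"ry":0,"rz":0},
    {"x":4.5,"y":-40,"z":0,"rx":0,"ry":0,"rz":0},
    {"x":4.5,"y":-40,"z":0,"rx":0,"ry":0,"rz":0},
    {"x":4.5,"y":-40,"z":0,"rx":0,"ry":0,"rz":0},
    {"x":4.5,"y":-40,"z":0,"rx":0,"ry":0,"rz":0},
    {"x":4.5,"y":-40,"z":0,"rx":0,"ry":0,"rz":0}
  ]
}}

```text
time_s: 3.7
ee_pos: [347.4, -199.4, 273.4]
ee_rot: [-180.0, 0.0, -22.1]
force: [-0.1, 0.5, 0.1]
gripper_width: 91.0
gripper_force: 0.0
```

>>> {"api": "move_arm", "payload": {
  "plan": [
    {"x":4.4,"y":-40,"z":0,"rx":0,"ry":0,"rz":0},
    {"x":4.4,"y":-40,"z":0,"rx":0,"ry":0,"rz":0},
    {"x":4.4,"y":-40,"z":0,"rx":0,"ry":0,"rz":0},
    {"x":4.4,"y":-40,"z":0,"rx":0,"ry":0,"rz":0},
    {"x":4.4,"y":-40,"z":0,"rx":0,"ry":0,"rz":0},
    {"x":4.4,"y":-40,"z":0,"rx":0,"ry":0,"rz":0},
    {"x":4.4,"y":-40,"z":0,"rx":0,"ry":0,"rz":0},
    {"x":4.4,"y":-40,"z":0,"rx":0,"ry":0,"rz":0},
    {"x":4.4,"y":-40,"z":0,"rx":0,"ry":0,"rz":0},
    {"x":0,"y":0,"z":0,"rx":0,"ry":0,"rz":0}
  ]
}}

```text
time_s: 4.7
ee_pos: [521.9, 120.7, 272.4]
ee_rot: [-179.9, 0.1, -21.9]
force: [-0.1, -0.3, 0.1]
gripper_width: 91.2
gripper_force: 0.0
```

>>> {"api": "move_arm", "payload": {
  "plan": [
    {"x":2,"y":-30,"z":0,"rx":0,"ry":0,"rz":0},
    {"x":2,"y":-30,"z":0,"rx":0,"ry":0,"rz":0},
    {"x":0,"y":0,"z":20,"rx":0,"ry":0,"rz":0},
    {"x":0,"y":0,"z":20,"rx":0,"ry":0,"rz":0},
    {"x":0,"y":0,"z":0,"rx":0,"ry":0,"rz":0},
    {"x":0,"y":0,"z":0,"rx":0,"ry":0,"rz":0}
  ]
}}

```text
time_s: 5.3
ee_pos: [546.6, 170.3, 233.9]
ee_rot: [180.0, 0.0, -22.3]
force: [0.0, 0.4, 1.0]
gripper_width: 90.9
gripper_force: 0.0
```

Run:
```python
from h import *
np.set_printoptions(precision=1,suppress=True)
f=cam('side'); cam('top')
S=[]
for i in range(8): grab_frame('top'); s=state(); S.append(np.r_[s['ee_pos'],s['ee_rot'][2],s['force']])
print(np.array(S).mean(0),np.array(S).std(0),s['qpos'])
```

```text
[547.2 170.9 234.7 -22.3   0.1  -0.2  -0.2] [0.2 0.1 0.4 0.  0.5 0.4 0.5] [ 16.2  17.5  87.9  -0.   74.6 128.5]
```

>>> {"api": "move_arm", "payload": {
  "plan": [
    {"x":-0.4,"y":-3.2,"z":0,"rx":0,"ry":0,"rz":0},
    {"x":0,"y":0,"z":17,"rx":0,"ry":0,"rz":0},
    {"x":0,"y":0,"z":17,"rx":0,"ry":0,"rz":0},
    {"x":0,"y":0,"z":17,"rx":0,"ry":0,"rz":0},
    {"x":0,"y":0,"z":12,"rx":0,"ry":0,"rz":0},
    {"x":0,"y":0,"z":6,"rx":0,"ry":0,"rz":0},
    {"x":0,"y":0,"z":0,"rx":0,"ry":0,"rz":0},
    {"x":0,"y":0,"z":0,"rx":0,"ry":0,"rz":0}
  ]
}}

```text
time_s: 6.6
ee_pos: [548.3, 174.3, 165.5]
ee_rot: [-180.0, -0.1, -22.3]
force: [-0.5, -0.3, 0.9]
gripper_width: 91.5
gripper_force: 0.0
```

>>> {"api": "move_arm", "payload": {
  "plan": [
    {"x":0,"y":0,"z":0,"rx":0,"ry":0,"rz":0},
    {"x":0,"y":0,"z":0,"rx":0,"ry":0,"rz":0},
    {"x":0,"y":0,"z":0,"rx":0,"ry":0,"rz":0},
    {"x":0,"y":0,"z":0,"rx":0,"ry":0,"rz":0},
    {"x":0,"y":0,"z":0,"rx":0,"ry":0,"rz":0},
    {"x":0,"y":0,"z":0,"rx":0,"ry":0,"rz":0},
    {"x":0,"y":0,"z":0,"rx":0,"ry":0,"rz":0},
    {"x":0,"y":0,"z":0,"rx":0,"ry":0,"rz":0},
    {"x":0,"y":0,"z":0,"rx":0,"ry":0,"rz":0},
    {"x":0,"y":0,"z":0,"rx":0,"ry":0,"rz":0}
  ],
  "grip": 0,
  "squeeze": 40
}}

```text
time_s: 7.6
ee_pos: [547.7, 174.0, 164.9]
ee_rot: [180.0, 0.0, -22.3]
force: [-0.6, -0.2, -0.2]
gripper_width: 17.7
gripper_force: 40.0
```

>>> {"api": "move_arm", "payload": {
  "plan": [
    {"x":0,"y":0,"z":-5,"rx":0,"ry":0,"rz":0},
    {"x":0,"y":0,"z":-5,"rx":0,"ry":0,"rz":0},
    {"x":0,"y":0,"z":-5,"rx":0,"ry":0,"rz":0},
    {"x":0,"y":0,"z":0,"rx":0,"ry":0,"rz":0},
    {"x":0,"y":0,"z":0,"rx":0,"ry":0,"rz":0},
    {"x":0,"y":0,"z":0,"rx":0,"ry":0,"rz":0}
  ]
}}

```text
time_s: 8.2
ee_pos: [547.6, 174.1, 179.8]
ee_rot: [180.0, 0.0, -22.3]
force: [-0.0, 0.0, -0.8]
gripper_width: 18.0
gripper_force: 40.0
```

Run:
```python
from h import *
f=cam('side'); a=f['img'][150:270,190:310,::-1]
cv2.imwrite('pics/lift.png',cv2.resize(a,None,fx=5,fy=5,interpolation=cv2.INTER_CUBIC))
s=state(); print(s['ee_pos'],s['force'],s['torque'],s['gripper_width'])
```

```text
[547.58185509 174.03390637 179.71528919] [-0.35573643 -0.34376104 -1.8557558 ] [ 0.0265536   0.03470278 -0.0210659 ] 18.357741471237897
```

View pics/lift.png

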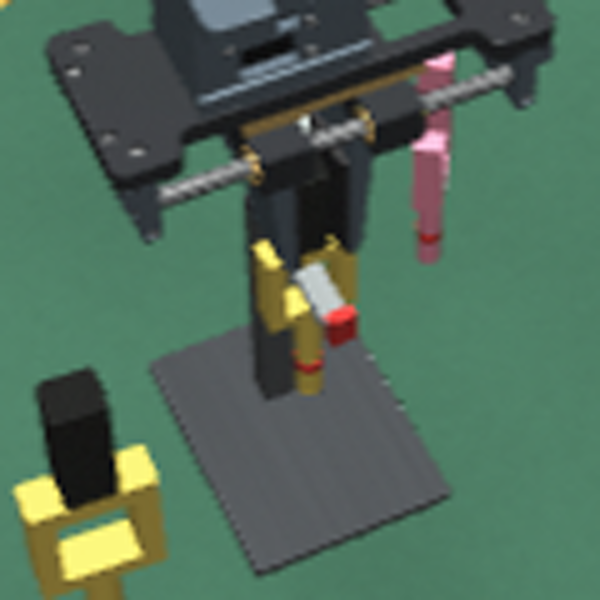

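The stick is gripped and lifted. The lip at (342,325) sits in front of the eye window (265–355, 240–330), so I'll draw along −x.

>>> {"api": "move_arm", "payload": {
  "plan": [
    {"x":-10,"y":0,"z":0,"rx":0,"ry":0,"rz":0},
    {"x":-10,"y":0,"z":0,"rx":0,"ry":0,"rz":0},
    {"x":-10,"y":0,"z":0,"rx":0,"ry":0,"rz":0},
    {"x":-10,"y":0,"z":0,"rx":0,"ry":0,"rz":0},
    {"x":-10,"y":0,"z":0,"rx":0,"ry":0,"rz":0},
    {"x":-10,"y":0,"z":0,"rx":0,"ry":0,"rz":0},
    {"x":-10,"y":0,"z":0,"rx":0,"ry":0,"rz":0},
    {"x":0,"y":0,"z":0,"rx":0,"ry":0,"rz":0},
    {"x":0,"y":0,"z":0,"rx":0,"ry":0,"rz":0},
    {"x":0,"y":0,"z":0,"rx":0,"ry":0,"rz":0}
  ]
}}

```text
time_s: 9.25
ee_pos: [483.4, 200.6, 180.0]
ee_rot: [-180.0, -0.0, -22.3]
force: [-0.7, 0.1, -1.3]
gripper_width: 17.9
gripper_force: 40.0
```

>>> {"api": "move_arm", "payload": {
  "plan": [
    {"x":0,"y":0,"z":-20,"rx":0,"ry":0,"rz":0},
    {"x":0,"y":0,"z":-20,"rx":0,"ry":0,"rz":0},
    {"x":0,"y":0,"z":-20,"rx":0,"ry":0,"rz":0},
    {"x":0,"y":0,"z":-20,"rx":0,"ry":0,"rz":0},
    {"x":0,"y":0,"z":0,"rx":0,"ry":0,"rz":0},
    {"x":0,"y":0,"z":0,"rx":0,"ry":0,"rz":0}
  ]
}}

```text
time_s: 9.85
ee_pos: [483.2, 200.5, 259.4]
ee_rot: [180.0, -0.0, -22.3]
force: [0.4, 0.0, -2.6]
gripper_width: 17.9
gripper_force: 40.0
```

Run:
```python
from h import *
np.set_printoptions(precision=1,suppress=True)
F={n:cam(n) for n in('side','top')}
a=[cv2.resize(F[n]['img'][130:290,150:310,::-1],(400,400),interpolation=cv2.INTER_CUBIC) for n in F]
cv2.imwrite('pics/off.png',np.hstack(a))
s=state(); print(s['ee_pos'],s['force'],s['gripper_width'],s['gripper_force'])
for n in F:
    for m in landmark_of(n,'stick_tip'): print(n,m['p'],np.array(m['point']))
```

```text
[482.4 200.3 258.5] [ 0.3  0.  -1.6] 17.8779734331919 39.9997079372406
side 0.74 [262.  230.3]
side 0.65 [211.1 281.3]
side 0.44 [167.7 325.7]
top 0.52 [381.2 206.3]
```

View pics/off.png

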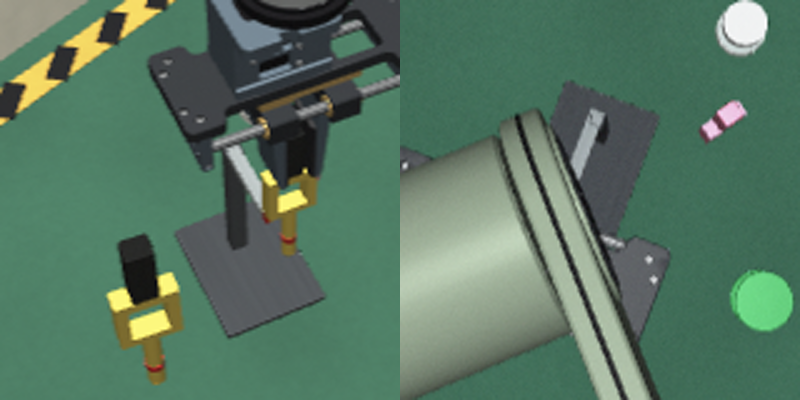

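The stick is off the hook and hanging straight, with its tip at crop (290,250). I'll carry it to the window.

>>> {"api": "move_arm", "payload": {
  "plan": [
    {"x":20.4,"y":37.4,"z":0,"rx":0,"ry":0,"rz":0},
    {"x":20.4,"y":37.4,"z":0,"rx":0,"ry":0,"rz":0},
    {"x":20.4,"y":37.4,"z":0,"rx":0,"ry":0,"rz":0},
    {"x":20.4,"y":37.4,"z":0,"rx":0,"ry":0,"rz":0},
    {"x":20.4,"y":37.4,"z":0,"rx":0,"ry":0,"rz":0},
    {"x":20.4,"y":37.4,"z":0,"rx":0,"ry":0,"rz":0},
    {"x":20.4,"y":37.4,"z":0,"rx":0,"ry":0,"rz":0},
    {"x":20.4,"y":37.4,"z":0,"rx":0,"ry":0,"rz":0},
    {"x":20.4,"y":37.4,"z":0,"rx":0,"ry":0,"rz":0},
    {"x":20.4,"y":37.4,"z":0,"rx":0,"ry":0,"rz":0}
  ]
}}

```text
time_s: 11.05
ee_pos: [529.5, -224.4, 259.1]
ee_rot: [-180.0, 0.1, -22.3]
force: [0.9, 0.2, -1.3]
gripper_width: 18.0
gripper_force: 40.0
```

>>> {"api": "move_arm", "payload": {
  "plan": [
    {"x":0,"y":0,"z":10,"rx":0,"ry":0,"rz":0},
    {"x":0,"y":0,"z":10,"rx":0,"ry":0,"rz":0},
    {"x":0,"y":0,"z":0,"rx":0,"ry":0,"rz":0},
    {"x":0,"y":0,"z":0,"rx":0,"ry":0,"rz":0},
    {"x":0,"y":0,"z":0,"rx":0,"ry":0,"rz":0}
  ]
}}

```text
time_s: 11.55
ee_pos: [530.1, -221.7, 240.4]
ee_rot: [-180.0, -0.0, -22.2]
force: [-1.0, -1.0, -1.0]
gripper_width: 17.8
gripper_force: 40.0
```

```bash
cat > look.py <<'E'
import sys
from h import *
np.set_printoptions(precision=1,suppress=True)
f=cam('side')
m=max([m for m in masks_of('side','stick') if m['box'][0]>310] or [None],key=lambda m:m['p'])
S=[]
for i in range(4): grab_frame('top'); s=state(); S.append(np.r_[s['ee_pos'],s['force']])
print(np.mean(S,0),s['time_s'],s['gripper_width'])
C=f['img'].astype(int); Z=f['z_map']
red=(C[...,0]>110)&(C[...,1]<60)&(C[...,2]<60); red[:,:320]=0; red[:60]=0
yel=(C[...,0]-C[...,2]>60)&(C[...,1]>70)&(C[...,0]-C[...,1]<90); yel[:,:320]=0
for k,q in(('red',red),('yel',yel)):
    P=pts(f,q); P=P[(abs(P[:,0]-530)<40)&(abs(P[:,1]+223)<40)]
    if len(P): print(k,len(P),P.mean(0),P.min(0),P.max(0))
for l in landmark_of('side','stick_tip'): print(l['p'],np.array(l['point']),onz(f,l['point'],float(sys.argv[2])))
a=f['img'][70:190,300:420,::-1]
cv2.imwrite(sys.argv[1],cv2.resize(a,None,fx=5,fy=5,interpolation=cv2.INTER_CUBIC))
E
python3 look.py pics/over.png 127
```

```text
[ 530.  -222.4  240.4    0.3   -0.    -1.5] 11.85 17.852844827014955
red 2 [ 530.  -214.3  150.8] [ 528.4 -214.9  149.5] [ 531.6 -213.8  152.1]
yel 256 [ 530.  -215.2  199.4] [ 490.4 -235.8   70.9] [ 545.7 -183.3  337.5]
0.89 [211.9 283.6] [486.2 353.2 127. ]
0.79 [361.8 120.3] [ 539.9 -219.4  127. ]
0.65 [275.9 201.5] [527.9 120.6 127. ]
0.17 [167.3 327.3] [481.9 468.6 127. ]
```

View pics/over.png

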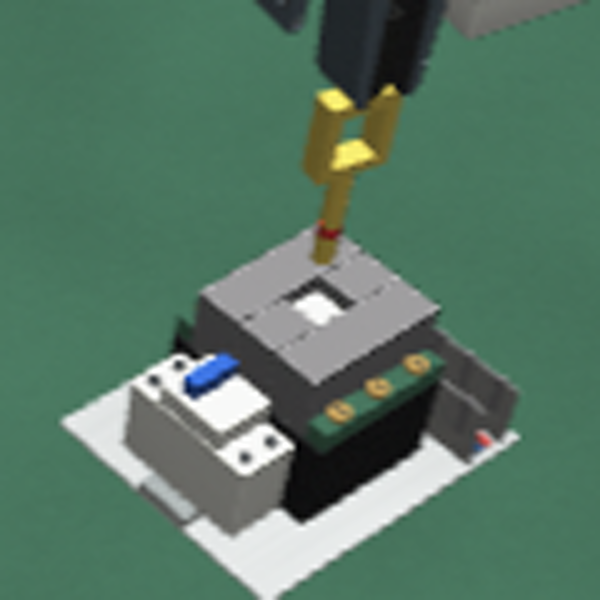

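>>> {"api": "move_arm", "payload": {
  "plan": [
    {"x":0,"y":0.5,"z":8,"rx":0,"ry":0,"rz":0},
    {"x":0,"y":0,"z":8,"rx":0,"ry":0,"rz":0},
    {"x":0,"y":0,"z":6,"rx":0,"ry":0,"rz":0},
    {"x":0,"y":0,"z":4,"rx":0,"ry":0,"rz":0},
    {"x":0,"y":0,"z":0,"rx":0,"ry":0,"rz":0},
    {"x":0,"y":0,"z":0,"rx":0,"ry":0,"rz":0}
  ]
}}

```text
time_s: 12.5
ee_pos: [529.8, -223.3, 213.9]
ee_rot: [180.0, -0.0, -22.3]
force: [-0.1, -0.1, -1.0]
gripper_width: 17.8
gripper_force: 40.0
```

```bash
python3 look.py pics/near.png 102
```

```text
[ 529.8 -223.3  214.3   -0.1    0.    -0.9] 12.8 18.06774608469058
yel 247 [ 530.7 -216.5  173.8] [ 490.3 -236.1   71.5] [ 545.3 -186.3  312.3]
0.93 [364.5 128.8] [ 529.1 -223.2  102. ]
0.66 [211.9 285.1] [494.9 347.7 102. ]
0.52 [275.2 201.1] [542.1 106.  102. ]
```

View pics/near.png

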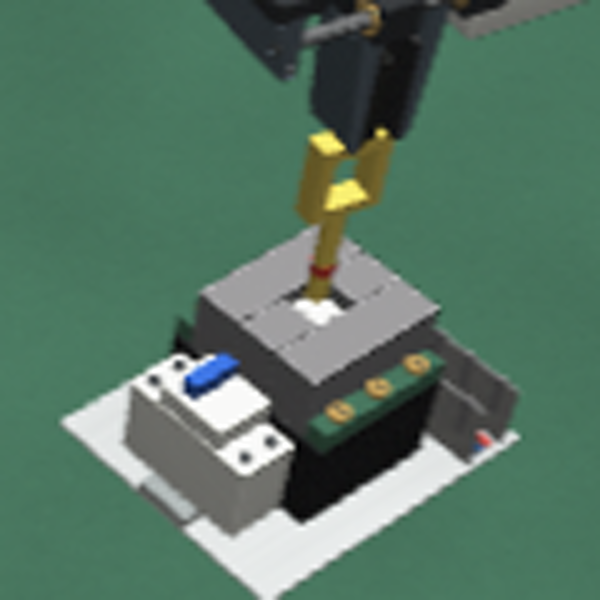

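The tip, at crop (316,298), is centred over the white armature. I'll descend and watch the force.

>>> {"api": "move_arm", "payload": {
  "plan": [
    {"x":0,"y":0,"z":3,"rx":0,"ry":0,"rz":0},
    {"x":0,"y":0,"z":3,"rx":0,"ry":0,"rz":0},
    {"x":0,"y":0,"z":1,"rx":0,"ry":0,"rz":0},
    {"x":0,"y":0,"z":0,"rx":0,"ry":0,"rz":0},
    {"x":0,"y":0,"z":0,"rx":0,"ry":0,"rz":0}
  ]
}}

```text
time_s: 13.35
ee_pos: [529.7, -223.2, 206.9]
ee_rot: [180.0, 0.0, -22.3]
force: [0.4, 0.5, -1.5]
gripper_width: 18.0
gripper_force: 40.0
```

>>> {"api": "move_arm", "payload": {
  "plan": [
    {"x":0,"y":0,"z":2,"rx":0,"ry":0,"rz":0},
    {"x":0,"y":0,"z":2,"rx":0,"ry":0,"rz":0},
    {"x":0,"y":0,"z":2,"rx":0,"ry":0,"rz":0},
    {"x":0,"y":0,"z":2,"rx":0,"ry":0,"rz":0},
    {"x":0,"y":0,"z":0,"rx":0,"ry":0,"rz":0},
    {"x":0,"y":0,"z":0,"rx":0,"ry":0,"rz":0}
  ]
}}

```text
time_s: 13.95
ee_pos: [529.8, -223.3, 199.4]
ee_rot: [180.0, -0.0, -22.3]
force: [0.1, 0.1, 3.9]
gripper_width: 17.6
gripper_force: 40.0
```

```bash
python3 look.py pics/p1.png 87
```

```text
[ 529.8 -223.3  199.2   -0.2    0.3    3.8] 14.25 17.58580219708454
yel 240 [ 530.5 -216.1  159.9] [ 490.4 -238.8   68.5] [ 545.3 -184.6  296.3]
0.62 [277.5 201.4] [545.1  94.2  87. ]
0.6 [211.7 282.9] [505.4 340.   87. ]
```

Both force (~4.9 N net) and geometry give about 4.8 mm of depth, so 5.2 mm remains.

>>> {"api": "move_arm", "payload": {
  "plan": [
    {"x":0,"y":0,"z":2,"rx":0,"ry":0,"rz":0},
    {"x":0,"y":0,"z":2,"rx":0,"ry":0,"rz":0},
    {"x":0,"y":0,"z":1.2,"rx":0,"ry":0,"rz":0},
    {"x":0,"y":0,"z":0,"rx":0,"ry":0,"rz":0},
    {"x":0,"y":0,"z":0,"rx":0,"ry":0,"rz":0},
    {"x":0,"y":0,"z":0,"rx":0,"ry":0,"rz":0},
    {"x":0,"y":0,"z":0,"rx":0,"ry":0,"rz":0}
  ]
}}

```text
time_s: 15.0
ee_pos: [529.8, -223.3, 194.2]
ee_rot: [180.0, -0.0, -22.3]
force: [-1.2, 0.3, 6.5]
gripper_width: 17.8
gripper_force: 40.0
```

```bash
python3 look.py pics/p2.png 82
```

```text
[ 529.8 -223.3  194.2   -0.5   -0.     6.4] 15.3 17.745730265625802
red 5 [ 532.4 -220.2  102. ] [ 526.7 -226.9   92.7] [ 543.9 -216.7  105.3]
yel 233 [ 530.9 -216.5  157.2] [ 492.3 -238.2   76. ] [ 546.  -184.6  292.6]
0.82 [212.1 281.8] [508.9 336.2  82. ]
0.8 [360.9 134.8] [ 532.8 -218.1   82. ]
0.71 [276.  200.2] [552.5  90.9  82. ]
```

View pics/p2.png

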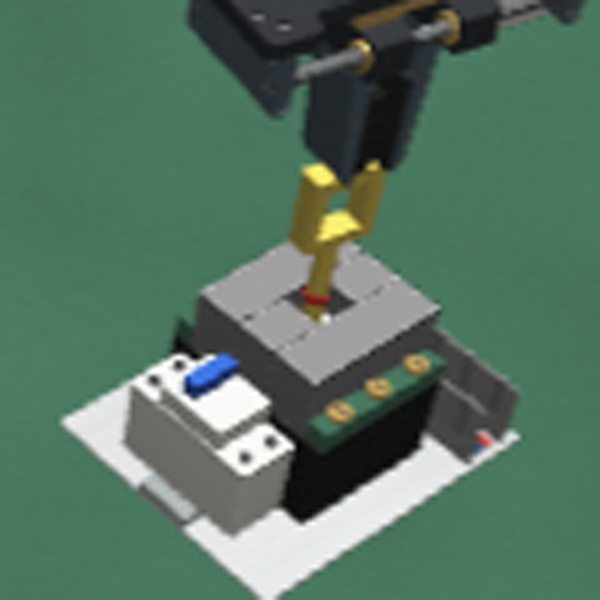

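The red band at (316,297) is level with the contactor top. The net force of about 7.5 N puts the depth at 9–10 mm and steady, so I'm handing in.

```bash
python3 -c "
from workcell import *
print(job_done())"
```

```text
the job is handed in; nothing more can be done
None
```

The job is handed in: the stick is off its hook, still gripped at about 40 N, and holding the armature an estimated 9–10 mm down from force and geometry. The spool, jar and screwdriver were not touched; the judge's result was not shown.

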